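# Unlock the dispensary scale and hold its platform up on a wedge

### The arm

A 6-joint arm with a two-finger parallel gripper is mounted at the origin on the work surface. World frame = base frame: x ahead of the robot, y to its left, z up, the work surface at z = 0. Lengths are in mm, angles in rad, forces in N, time in s.
With the tool pointing down it reaches from about 350 to 975 mm from the base axis. Payload 7.1 kg.
Tool frame: the origin (TCP) lies midway between the tips of the shut fingers; the grasp point (between the pads) lies 19 mm behind it (ctrl.grip_point_offset is the distance from the TCP to the grasp point, in mm); z points along the fingers, y is the line along which they close (so a half turn about z gives the same grasp; the last joint's range is limited). The gripper opens to 88 mm and grips with 3 to 60 N. Pads are 20 mm wide; open, the fingers measure 115 mm over their backs; the gripper's body (75 mm by 178 mm) begins 61 mm behind the grasp point.
Start: joints at [-1.166, 0.423, 1.63, -0, 1.089, -0.019], TCP at [257.032, -569.684, 222.675] pointing down, gripper open.
Joint ranges: [-3, 3], [-0.9, 2.11], [0.09, 2.58], [-1.31, 4.45], [0.11, 2.69], [-2.54, 2.54]. Speed limits (rad/s): [2.39, 2.39, 3.01, 3.14, 3.14, 3.14].

### API

Orientations are given as a rotation vector (axis times angle).
In Python, from workcell import get_obs, optics, close_job, spotter, ctrl gives the robot as it stands. The module is installed in compiled form; this text tells all that it offers.
- The arm moves only by the tool move_arm, never from a script. Its argument "rows" is a list of rows, each a list of 5 numbers: the shift along the tool's x, y, z in cm, then the turn about the tool's z in degrees, then the opening in per cent of the stroke, from 0 (shut) to 100 (fully open). A call has 1 to 10 rows; each row shifts and turns the commanded pose from where the row before left it, along the tool's axes as they then stand; what a row does not reach is not made up. A row lasts 1/8 s, in which the tool goes at most 62.5 mm and 10.7 degrees, less where a joint would pass 70% of its speed; a pose out of reach is approached as far as the arm can. A call with a gripper value outside its range is refused whole. The fingers move at their own pace and stop on an object; the grip force is fixed at half the most. Time passes only in rows, so rows that do not move let the fingers close. It gives the time, the measured TCP pose, the force, the opening and the grip force at its end, in the units of the state.
- get_obs(): the state, without advancing time (a new reading comes with each control period).
- optics.get_image(name): name is "scene" or "top"; returns the picture (384x512x3 uint8, blue, green, red); there is no depth.
- optics.calibration(name): a dict with "camera_matrix" (3x3 intrinsics, pixels), "xyz" and "orientation" of the camera in the world. Camera axes: x right, y down, z forward; pixel columns grow to the right and rows downward; lengths in mm; the calibration is good to about 2 mm. A picture is of the moment at which its call begins. calibration takes no time and is no camera call.
- close_job(): hands the job in; it is judged then, once.
Trained networks look in the newest picture that a camera, given by its name, has taken for a name from the list of things; names that differ only in an ending like _2 or _b are one class to them, and where a whole thing is asked for, a point or a joint stands for the part that bears it (a point fixed in the world has none). Each returns a list of dicts, best first, with "conf" (0 to 1); they miss things now and then, are a little off and sometimes report something else, mostly with a low value. They report only what shows in the picture. A call takes as long as a camera call.
- spotter.find_in(camera, label): "point" ([column, row] in pixels, amid what is visible of it).
- spotter.regions_of(camera, label): "region" (384x512 bool, what is visible of it) and "point" ([column, row] in pixels, amid what is visible of it).
The state is a dict: "t": time; "qpos": joint angles; "qvel": joint speeds; "joint_torque": joint torques, N m; "ee_pos": TCP position; "orientation": TCP orientation; "ft_force": force on the tool from outside, world axes, zero at the start; "moment": the same for the moment, N m; "width": finger opening in mm; "grasp_force": force on a finger pad.
Only numpy, scipy, OpenCV 4.12 (cv2) and the standard library are available. Lean on these libraries where they do the work, as an engineer would, in place of code of your own. Each camera call takes 0.05 s, during which the arm holds its last target. There are 200 camera calls.

### The job

Take the transport lock off the bench scale by pulling its black knob straight out until it clicks into its outer position. Then slide the beech wedge, thin end first and flat along the scale's base, under the front edge of the weighing platform until that edge just lifts off its rubber rests, by a few millimetres and no more. Finish still gripping the wedge there, the platform's edge resting on it, with the arm off the platform and everything else left where it stands.

Things in the scene. Friction and masses are not known exactly. Their poses are not given: they have to be found in the camera images.
- scale: Bench scale with white base plate, fixed. Origin on the counter; x points from its front (robot side) to its back, y left, z up. Base plate x -180 to +210, 250 wide, 12 mm thick; its front apron (x -180 to -50) is bare but for the lock: a guide block at x -85 to -60, y 85, 32 wide, its top 62 mm above the counter. Display housing, 97 mm tall, at the back.
- platform: Grey platform with steel top, 200 x 220 x 40 mm, hinged at its back. Origin: middle of its lower front edge, 22 mm above the counter when down, rising as it tilts up; x to the back, y left. Below the edge a 10 mm gap above the base is open between two rubber rests at y +95 and -95 (22 mm wide). Edge load 4 to 7 N; it hardly rises while locked.
- latch_knob (a point): Centre of the black lock knob, a cylinder 26 mm across, 24 mm long, lying along the scale's x, 46 mm above the counter; when home at scale's x -115, y 85. Axes as the scale's. Behind it a 10 mm stem runs into the guide block, 18 mm behind the knob when home. Free above and on both sides.
- latch (a joint): How far the lock knob is pulled out, m: 0 home (locked), 0.024 the end stop, out towards the robot (scale's -x). A spring detent with a hump half-way, about 5 N to pass, holds it at either end; the platform is free beyond 0.012.
- wedge: Loose beech levelling wedge, 120 x 30 mm, 70 g. Origin under the centre of its grip block (30 x 30 x 50 mm tall); x points to the thin end. From x 15 to 105 its top slopes straight from 27 to 3 mm high. It meets the platform's edge when 26 mm of it is under; each 3.75 mm more raises the edge 1 mm.
- wedge_grip (a point): Grip centre of the wedge: in the middle of its grip block, 28 mm above its underside; axes as the wedge's.
- wedge_tip (a point): Bottom of the wedge's thin end, 105 mm from the grip centre along the wedge's x, at underside height.
- block: plain rectangular beech block, 120 x 30 x 30 mm, no slope; a look-alike of the wedge, not needed; origin under one end, 45 mm from its middle
- dark_jar: dark green jar, 72 mm across, 120 mm tall, bystander; origin centre of its underside
- white_jar: white jar, 56 mm across, 90 mm tall, bystander; origin centre of its underside
- amber: amber bottle, 48 mm across, 100 mm tall, bystander; origin centre of its underside
- carton: white medicine carton, 70 x 45 x 110 mm tall, bystander; origin centre of its underside
- small_carton: flat white carton, 45 x 75 x 24 mm, lying near the robot, bystander; origin centre of its underside
- weight: steel calibration weight, 30 mm across, 40 mm tall, 0.2 kg, standing on the scale's platform; it stays there; origin centre of its underside

How it is judged:
By the outcome, as a careful person would: the job done as asked, in the order asked, and still so for the second after the job is handed in, while the arm keeps its last pose, push and grip.
It also fails if it takes over 53 s, if anything falls off the work surface, if the arm or the gripper's body presses on something with over 40 N, if the wrist force passes 120 N, or if a joint passes its speed limit or range.

## Working session

There is one attempt and no reset: what is moved stays moved. The work goes in short steps, Python scripts to look and compute and a tool call to move; the robot and the scene stay as the last step left them, time stands still between calls to the robot, and variables do not carry over. Pictures are saved under pics/ and viewed, at most 10 in all, crops included, and the job is handed in when it is done.

Besides the shell and the picture viewer there is one more tool, called after "Call:" as a command line: name --pt "numbers of a row" for each row, then --argument value for the rest. move_arm: Moves the arm, as the interface text tells. Its arguments: {"type":"object","properties":{"rows":{"type":"array","items":{"type":"array","items":{"type":"number"}}}},"required":["rows"]}

```bash
mkdir -p pics
python3 - <<'E'
from workcell import get_obs, optics, spotter, ctrl
import cv2,numpy as np
o=get_obs();print({k:np.round(v,3) for k,v in o.items()}, ctrl.grip_point_offset)
for c in("scene","top"):
    im=optics.get_image(c);cv2.imwrite(f"pics/{c}0.png",im);np.save(f"pics/{c}0.npy",im)
    k=optics.calibration(c);print(c,k)
    for l in("latch_knob","wedge","wedge_grip","wedge_tip","scale","platform","block"):
        print(l,[(np.round(d["point"]),round(d["conf"],2)) for d in spotter.find_in(c,l)[:3]])
E
```

```text
{'t': np.float64(0.0), 'qpos': array([-1.166,  0.424,  1.631, -0.   ,  1.089, -0.019]), 'qvel': array([-0.   , -0.002, -0.   ,  0.001, -0.001,  0.001]), 'joint_torque': array([ 2.0000e-03, -5.4462e+01, -2.7367e+01,  6.5000e-02,  2.3000e-02,
       -0.0000e+00]), 'ee_pos': array([ 256.834, -569.201,  221.931]), 'orientation': array([-3.07, -0.66,  0.  ]), 'ft_force': array([-0.148, -0.01 , -0.192]), 'moment': array([ 0.015, -0.031, -0.043]), 'grasp_force': np.float64(0.0), 'width': np.float64(87.784)} 18.700000000000003
scene {'camera_matrix': array([[380.36142891,   0.        , 253.70702418],
       [  0.        , 380.36142891, 194.2854113 ],
       [  0.        ,   0.        ,   1.        ]]), 'xyz': array([1025.80682455,  147.52928833,  826.66911051]), 'orientation': array([-1.66399632, -2.1919288 ,  0.6254491 ])}
latch_knob [(array([296., 199.]), 0.61)]
wedge [(array([380., 185.]), 0.69)]
wedge_grip [(array([378., 189.]), 0.69), (array([368., 302.]), 0.56)]
wedge_tip [(array([382., 189.]), 0.96), (array([296., 198.]), 0.19)]
scale [(array([246., 250.]), 0.82), (array([115., 223.]), 0.68)]
platform [(array([241., 248.]), 0.86), (array([296., 197.]), 0.69)]
block [(array([136., 150.]), 0.78)]
top {'camera_matrix': array([[392.59486695,   0.        , 257.56651727],
       [  0.        , 392.59486695, 183.83345493],
       [  0.        ,   0.        ,   1.        ]]), 'xyz': array([ 3.35766452e+02, -3.88042948e-01,  1.16052696e+03]), 'orientation': array([-2.19616567,  2.02880924, -0.20882333])}
latch_knob [(array([223., 188.]), 0.59)]
wedge [(array([158., 215.]), 0.63)]
wedge_grip [(array([155., 217.]), 0.66)]
wedge_tip [(array([158., 215.]), 0.95)]
scale []
platform [(array([262., 138.]), 0.87)]
block [(array([378., 216.]), 0.77)]
```

Run:
```python
import cv2
for c in("scene","top"):
    im=cv2.imread(f"pics/{c}0.png");cv2.imwrite(f"pics/{c}0b.png",cv2.resize(im,(800,600),interpolation=cv2.INTER_CUBIC))
```

```text
(no output)
```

View pics/scene0b.png

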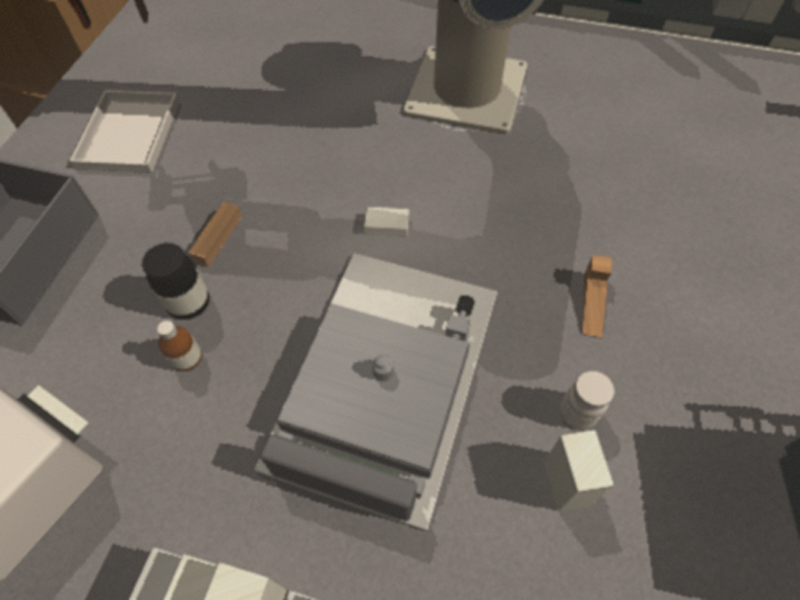

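View pics/top0b.png

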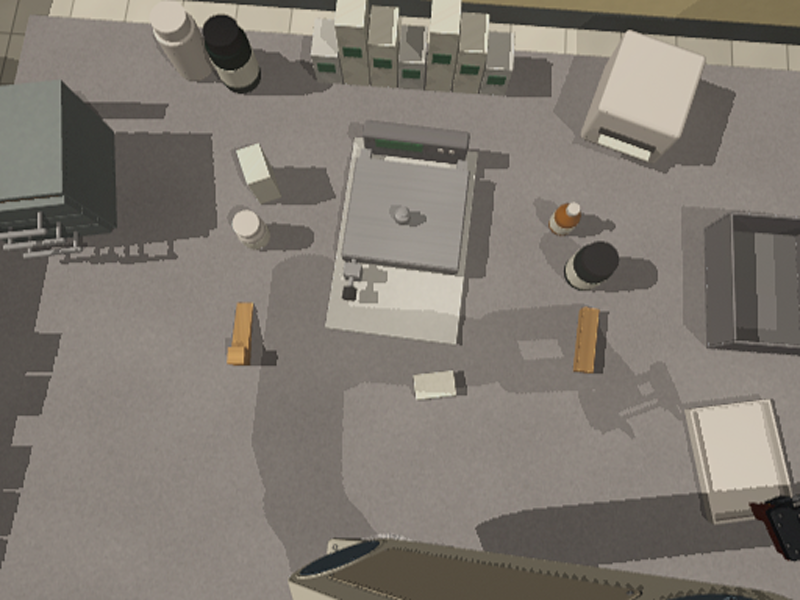

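The scene view shows the scale with its knob at about (465,303) of the 800x600 image and the wedge at right (597,295), its grip block towards the robot. In the top view the knob is at (349,293) and the wedge at (241,335), with the thin end pointing up (+x). The block on the right is the look-alike. Next I'll zoom in on the corners.

Run:
```python
import cv2,numpy as np
t=cv2.imread("pics/top0.png");s=cv2.imread("pics/scene0.png")
def crop(im,x,y,w,h,W,H): return cv2.resize(im[y:y+h,x:x+w],(W,H),interpolation=cv2.INTER_CUBIC)
a=np.hstack([crop(t,200,150,100,75,400,300),crop(s,215,155,112,75,400,268) if 0 else crop(s,215,155,100,75,400,300)])
b=np.hstack([crop(t,135,180,50,60,400,480)[:300*2][:480],crop(s,355,155,50,60,400,480)])
cv2.imwrite("pics/z1.png",a);cv2.imwrite("pics/z2.png",b)
```

```text
(no output)
```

View pics/z1.png

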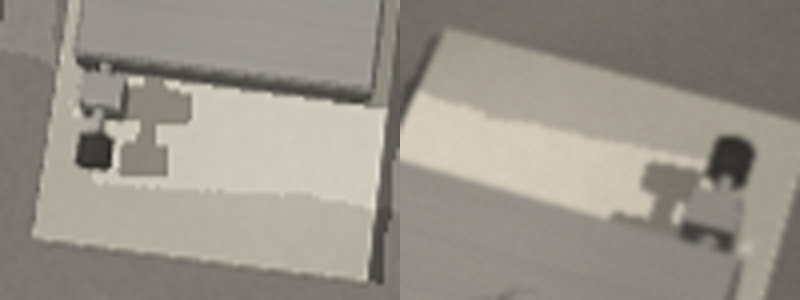

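View pics/z2.png

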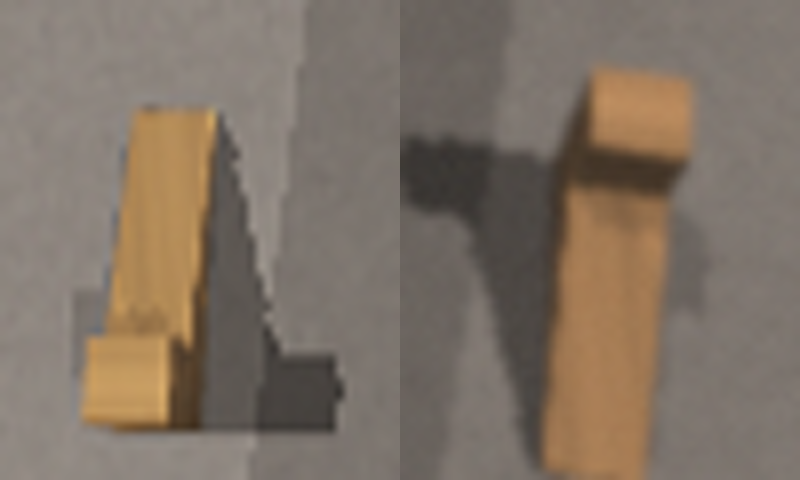

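```bash
cat > fit.py <<'E'
import numpy as np,cv2
from workcell import optics
from scipy.optimize import least_squares
from scipy.spatial.transform import Rotation as R
C={}
for c in("scene","top"):
    k=optics.calibration(c);Rw=R.from_rotvec(k["orientation"]).as_matrix().T
    C[c]=(k["camera_matrix"],Rw,-Rw@k["xyz"])
def proj(c,P):
    K,Rm,t=C[c];p=(np.atleast_2d(P)@Rm.T+t)@K.T;return p[:,:2]/p[:,2:]
def place(v,P):
    P=np.atleast_2d(np.float64(P));c,s=np.cos(v[2]),np.sin(v[2])
    return np.c_[v[0]+c*P[:,0]-s*P[:,1],v[1]+s*P[:,0]+c*P[:,1],P[:,2]]
def fit(obs,v0):
    f=lambda v:np.concatenate([(proj(c,place(v,p))-q).ravel() for c,p,q in obs])
    r=least_squares(f,v0,loss="soft_l1");return r.x,r.fun.reshape(-1,2)
def px(off,s,p): return np.array(off)+(np.array(p)+.5)/s-.5
E
python3 - <<'E'
from fit import *
T=lambda *p:px((200,150),4,p); S=lambda *p:px((215,155),4,p)
o=[("top",(-180,125,12),T(33,237)),("top",(-180,-125,12),T(368,282)),("top",(-50,110,62),T(80,55)),("top",(-50,-110,62),T(372,88)),("top",(-115,85,48),T(94,152)),
("scene",(-180,-125,12),S(45,30)),("scene",(-180,125,12),(317.6,187)),("scene",(-50,110,62),S(340,250)),("scene",(-115,85,48),S(330,162))]
v,r=fit(o,[650,0,0]);print("scale",v,"\n",r.round(1))
print("knob",place(v,[-115,85,46]))
T=lambda *p:px((135,180),8,p); S=lambda *p:px((355,155),8,p)
o=[("top",(105,15,3),T(135,107)),("top",(105,-15,3),T(216,107)),("top",(15,15,50),T(90,337)),("top",(15,-15,50),T(172,337)),("top",(-15,-15,50),T(168,425)),("top",(-15,15,50),T(82,422)),
("scene",(-15,-15,50),S(192,67)),("scene",(-15,15,50),S(293,78)),("scene",(15,15,50),S(288,160)),("scene",(15,-15,50),S(186,148)),("scene",(105,-15,2),S(142,470))]
w,r=fit(o,[500,280,0]);print("wedge",w,"\n",r.round(1))
np.save("v.npy",v);np.save("w.npy",w)
from workcell import get_obs
g=get_obs();M=R.from_rotvec(g["orientation"]).as_matrix();print(M.round(3))
E
```

```text
scale [ 6.55943654e+02  1.98034988e+01 -5.02623380e-02] 
 [[-0.1 -0. ]
 [ 0.4 -0.4]
 [-1.9 -0.6]
 [ 0.8  0.8]
 [ 0.3 -0.9]
 [-0.2 -1.2]
 [ 0.1 -1.2]
 [ 0.9  0.9]
 [-0.2 -0.2]]
knob [[545.35938582 110.473889    46.        ]]
wedge [413.82839917 303.83130028  69.19754939] 
 [[ 0.   0.2]
 [-0.   0.2]
 [-0.3 -0.1]
 [ 0.1 -0.1]
 [ 0.1 -0.5]
 [ 0.2 -0.1]
 [ 0.  -0.1]
 [-0.4  0.3]
 [ 0.2 -0.2]
 [ 0.5 -0.5]
 [-0.2  0. ]]
[[ 0.912  0.411  0.   ]
 [ 0.411 -0.912 -0.   ]
 [-0.     0.    -1.   ]]
```

Call:
move_arm --pt "0 0 0 9 100" --pt "0 0 0 9 100" --pt "0 0 0 9 100"

```text
t: 1.18
ee_pos: [257.0, -569.7, 222.7]
orientation: [3.14, -0.083, -0.0]
ft_force: [-0.7, 0.1, -0.8]
width: 87.5
grasp_force: 0.0
```

```bash
cat > go.py <<'E'
import numpy as np
from workcell import get_obs
from fit import place
from scipy.spatial.transform import Rotation as R
v=np.load("v.npy");w=np.load("w.npy");w[2]=(w[2]+np.pi)%(2*np.pi)-np.pi
def delta(target,yaw=None):
    g=get_obs();M=R.from_rotvec(g["orientation"]).as_matrix();y=np.degrees(np.arctan2(M[1,0],M[0,0]))
    print("t",g["t"],"ee",g["ee_pos"].round(1),"yaw",y.round(2),"tilt",M[:,2].round(4),"F",g["ft_force"].round(2),"w",round(float(g["width"]),1),"gf",round(float(g["grasp_force"]),1),"q",g["qpos"].round(2))
    print("shift cm",(M.T@(np.array(target)-g["ee_pos"])/10).round(2),"turn",None if yaw is None else round(y-np.degrees(yaw),2))
E
python3 - <<'E'
from go import *
delta(place(v,[-116,85,120])[0],v[2])
E
```

```text
t 1.175 ee [ 257.  -569.7  222.7] yaw -3.01 tilt [-0.e+00 -1.e-04 -1.e+00] F [-0.71  0.11 -0.75] w 87.5 gf 0.0 q [-1.17  0.42  1.63 -0.    1.09  0.46]
shift cm [ 25.12 -69.44  10.27] turn -0.13
```

Call:
move_arm --pt "1.8 -5 0 0 100" --pt "1.8 -5 0 0 100" --pt "1.8 -5 0 0 100" --pt "1.8 -5 0 0 100" --pt "1.8 -5 0 0 100" --pt "1.8 -5 0 0 100" --pt "1.8 -5 0 0 100" --pt "1.8 -5 0 0 100" --pt "1.8 -5 0 0 100" --pt "1.8 -5 0 0 100"

```text
t: 2.42
ee_pos: [461.2, -77.1, 223.0]
orientation: [3.14, -0.074, 0.001]
ft_force: [-0.2, -0.7, -0.4]
width: 87.7
grasp_force: 0.0
```

Call:
move_arm --pt "1.8 -5 0 0 100" --pt "1.8 -5 2 0 100" --pt "1.8 -5 4 0 100" --pt "1.7 -4.4 4.2 0 100" --pt "0 0 0 0 100" --pt "0 0 0 0 100"

```text
t: 3.18
ee_pos: [539.1, 108.0, 123.7]
orientation: [3.14, -0.074, -0.001]
ft_force: [1.2, 0.4, -0.5]
width: 87.7
grasp_force: 0.0
```

Run:
```python
from go import *
delta(place(v,[-116,85,28])[0],v[2])
from workcell import optics
import cv2
t=optics.get_image("top");s=optics.get_image("scene")
f=lambda im,x,y:cv2.resize(im[y:y+75,x:x+100],(400,300),interpolation=cv2.INTER_CUBIC)
cv2.imwrite("pics/k1.png",np.hstack([f(t,190,150),f(s,245,155)]))
```

```text
t 3.175 ee [539.1 108.  123.7] yaw -2.68 tilt [-4.e-04 -3.e-04 -1.e+00] F [ 1.15  0.36 -0.53] w 87.7 gf 0.0 q [ 0.18  0.45  1.86 -0.    0.83  1.79]
shift cm [ 0.52 -0.28  9.57] turn 0.2
```

View pics/k1.png

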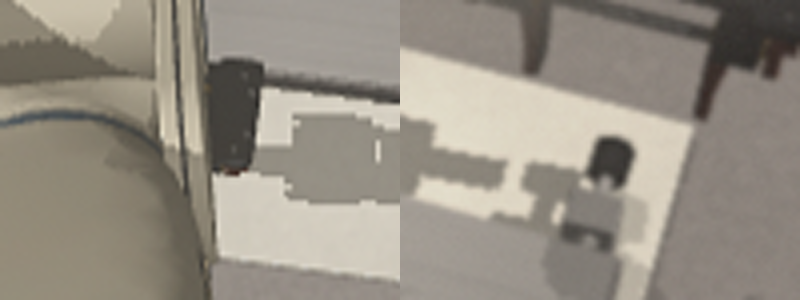

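The picture shows the fingers at about (535,60) and (710,90), straddling the knob at (612,160). I'll descend and close.

Call:
move_arm --pt "0.5 -0.3 4.5 0.2 100" --pt "0 0 3.5 0 100" --pt "0 0 1.6 0 100" --pt "0 0 0 0 50" --pt "0 0 0 0 10" --pt "0 0 0 0 10" --pt "0 0 0 0 10" --pt "0 0 0 0 10"

```text
t: 4.28
ee_pos: [544.6, 111.1, 27.9]
orientation: [-3.14, 0.08, -0.001]
ft_force: [-0.6, 0.2, -0.2]
width: 41.3
grasp_force: 0.0
```

Run:
```python
from go import *
delta(place(v,[-116,85,28])[0],v[2])
```

```text
t 4.275 ee [544.6 111.1  27.9] yaw -2.91 tilt [ 7.e-04  1.e-04 -1.e+00] F [-0.59  0.21 -0.18] w 41.3 gf 0.0 q [0.18 0.62 1.88 0.   0.64 1.8 ]
shift cm [-0.02  0.06 -0.01] turn -0.03
```

Call:
move_arm --pt "0 0 0 0 10" --pt "0 0 0 0 10" --pt "0 0 0 0 10" --pt "0 0 0 0 10"

```text
t: 4.78
ee_pos: [544.3, 110.7, 27.5]
orientation: [3.14, -0.08, -0.0]
ft_force: [0.1, -4.6, 1.8]
width: 25.5
grasp_force: 30.0
```

Call:
move_arm --pt "-0.4 0 0 0 10" --pt "-0.4 0 0 0 10" --pt "-0.4 0 0 0 10" --pt "-0.4 0 0 0 10" --pt "0 0 0 0 10"

```text
t: 5.4
ee_pos: [527.1, 111.6, 27.5]
orientation: [3.14, -0.08, -0.004]
ft_force: [-3.9, -4.6, 6.3]
width: 25.4
grasp_force: 30.0
```

Call:
move_arm --pt "-0.3 0 0 0 10" --pt "-0.3 0 0 0 10" --pt "-0.2 0 0 0 10" --pt "0 0 0 0 10"

```text
t: 5.9
ee_pos: [520.8, 111.9, 27.5]
orientation: [3.14, -0.08, 0.001]
ft_force: [1.5, -5.9, 0.8]
width: 25.1
grasp_force: 30.0
```

Run:
```python
from go import *
delta(place(v,[-140,85,28])[0],v[2])
```

```text
t 5.9 ee [520.8 111.9  27.5] yaw -2.91 tilt [ 9.e-04 -3.e-04 -1.e+00] F [ 1.45 -5.87  0.84] w 25.1 gf 30.0 q [ 0.19  0.6   1.93 -0.    0.61  1.81]
shift cm [-0.04  0.02 -0.05] turn -0.03
```

Call:
move_arm --pt "-0.15 0 0 0 10" --pt "-0.15 0 0 0 10" --pt "0 0 0 0 10"

```text
t: 6.28
ee_pos: [520.7, 111.9, 27.6]
orientation: [-3.14, 0.079, -0.01]
ft_force: [10.8, -8.9, -9.1]
width: 25.5
grasp_force: 30.0
```

It is at the end stop: no further travel and the force is rising. I'll relax, release and lift.

Call:
move_arm --pt "0.25 0 0 0 10" --pt "0 0 0 0 40" --pt "0 0 0 0 100" --pt "0 0 0 0 100" --pt "0 0 0 0 100" --pt "0 0 0 0 100" --pt "0 0 0 0 100" --pt "0 0 -3 0 100" --pt "0 0 -5 0 100" --pt "0 0 -5 0 100"

```text
t: 7.52
ee_pos: [519.5, 112.1, 158.7]
orientation: [3.14, -0.08, -0.001]
ft_force: [1.1, 0.3, 0.5]
width: 87.6
grasp_force: 0.0
```

Run:
```python
from go import *
delta(place(w,[0,0,140])[0],w[2])
```

```text
t 7.525 ee [519.5 112.1 158.7] yaw -2.92 tilt [-9.e-04 -1.e-04 -1.e+00] F [1.08 0.27 0.48] w 87.6 gf 0.0 q [0.19 0.38 1.88 0.   0.88 1.81]
shift cm [-11.53 -18.61   1.87] turn -7.65
```

Call:
move_arm --pt "-2.9 -4.65 0 0 100" --pt "-2.9 -4.65 0 0 100" --pt "-2.9 -4.65 0 0 100" --pt "-2.85 -4.65 1.9 0 100" --pt "0 0 0 -7.6 100" --pt "0 0 0 0 100" --pt "0 0 0 0 100"

```text
t: 8.4
ee_pos: [414.3, 303.5, 138.7]
orientation: [-3.139, -0.123, -0.0]
ft_force: [-0.4, -0.0, -0.7]
width: 88.1
grasp_force: 0.0
```

Run:
```python
from go import *
delta(place(w,[0,0,9.5])[0],w[2])
from workcell import optics
import cv2
t=optics.get_image("top");s=optics.get_image("scene")
f=lambda im,x,y:cv2.resize(im[y:y+75,x:x+100],(400,300),interpolation=cv2.INTER_CUBIC)
cv2.imwrite("pics/k2.png",np.hstack([f(t,200,150),f(s,245,155)]))
```

```text
t 8.4 ee [414.3 303.5 138.7] yaw 4.5 tilt [ 3.e-04  1.e-04 -1.e+00] F [-0.39 -0.01 -0.7 ] w 88.1 gf 0.0 q [ 0.61  0.38  1.94 -0.    0.82  2.1 ]
shift cm [-0.05 -0.03 12.92] turn -0.22
```

View pics/k2.png

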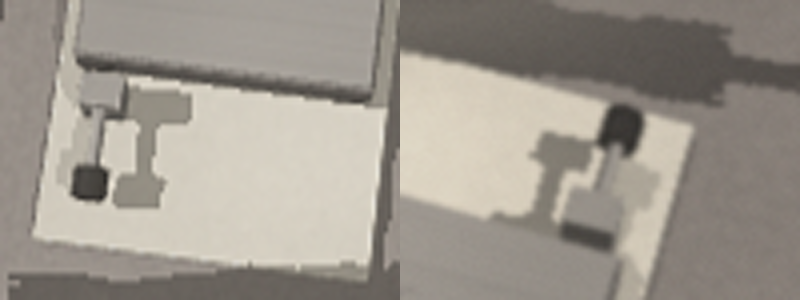

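The knob is out: it moved from (94,152) to (90,183) in the top crop, about 24 mm. Now the wedge.

Call:
move_arm --pt "0 0 5 -0.2 100" --pt "0 0 5 0 100" --pt "0 0 2.9 0 60" --pt "0 0 0 0 20" --pt "0 0 0 0 20" --pt "0 0 0 0 20" --pt "0 0 0 0 20" --pt "0 0 0 0 20" --pt "0 0 0 0 20" --pt "0 0 0 0 20"

```text
t: 9.75
ee_pos: [414.3, 304.1, 10.1]
orientation: [-3.138, -0.134, -0.001]
ft_force: [-0.6, -0.6, 7.2]
width: 29.9
grasp_force: 30.0
```

Run:
```python
from go import *
delta(place(w,[0,0,9.5])[0],w[2])
```

```text
t 9.75 ee [414.3 304.1  10.1] yaw 4.88 tilt [ 7.e-04  5.e-04 -1.e+00] F [-0.63 -0.6   7.18] w 29.9 gf 30.0 q [ 0.61  0.61  1.97 -0.    0.55  2.1 ]
shift cm [-0.05  0.02  0.06] turn 0.16
```

Call:
move_arm --pt "0 0 -2 0 20" --pt "0 0 -4 0 20" --pt "0 0 -4 0 20" --pt "0 0 0 7.6 20" --pt "0 0 0 0 20"

```text
t: 10.38
ee_pos: [414.0, 303.9, 109.9]
orientation: [-3.14, 0.073, -0.001]
ft_force: [-0.3, -0.2, -1.0]
width: 29.7
grasp_force: 30.0
```

Run:
```python
from go import *
delta(place(v,[-175,0,100])[0],v[2])
```

```text
t 10.375 ee [414.  303.9 109.9] yaw -2.66 tilt [ 5.e-04  4.e-04 -1.e+00] F [-0.33 -0.25 -1.04] w 29.7 gf 30.0 q [0.61 0.43 1.95 0.   0.76 2.23]
shift cm [ 7.99 27.19  0.99] turn 0.22
```

Call:
move_arm --pt "1.3 4.5 0 0.2 20" --pt "1.3 4.5 0 0 20" --pt "1.3 4.5 0 0 20" --pt "1.35 4.55 0 0 20" --pt "1.35 4.55 0 0 20" --pt "1.35 4.55 0 0 20" --pt "0 0 4 0 20" --pt "0 0 3.5 0 20" --pt "0 0 0 0 20" --pt "0 0 0 0 20"

```text
t: 11.62
ee_pos: [479.9, 28.9, 34.9]
orientation: [-3.141, 0.078, 0.0]
ft_force: [0.7, -0.2, -1.3]
width: 29.9
grasp_force: 30.0
```

Run:
```python
from go import *
delta(place(v,[-175,0,22])[0],v[2])
from workcell import optics
import cv2
t=optics.get_image("top");s=optics.get_image("scene")
cv2.imwrite("pics/s2.png",s)
f=lambda im,x,y:cv2.resize(im[y:y+75,x:x+100],(400,300),interpolation=cv2.INTER_CUBIC)
cv2.imwrite("pics/k3.png",np.hstack([f(t,200,150),f(s,215,145)]))
```

```text
t 11.625 ee [479.9  28.9  34.9] yaw -2.84 tilt [-3.e-04  0.e+00 -1.e+00] F [ 0.73 -0.21 -1.33] w 29.9 gf 30.0 q [0.04 0.54 2.04 0.   0.56 1.66]
shift cm [0.13 0.02 1.29] turn 0.04
```

View pics/k3.png

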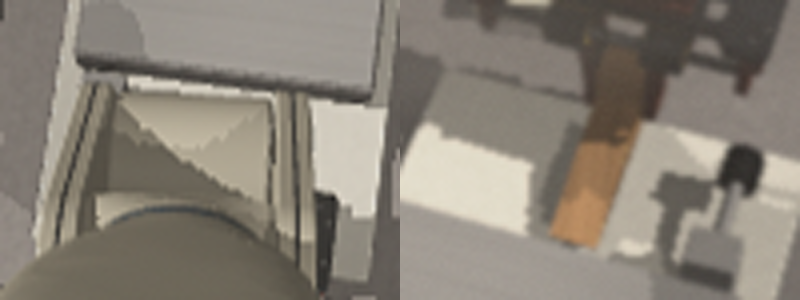

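The wedge is aligned with the scale, its tip at about (575,243) just short of the platform's front edge. I'll lower it to the base.

Call:
move_arm --pt "0.1 0 0.8 0 20" --pt "0 0 0.3 0 20" --pt "0 0 0.1 0 20" --pt "0 0 0.1 0 20" --pt "0 0 0 0 20"

```text
t: 12.35
ee_pos: [480.7, 28.7, 22.1]
orientation: [-3.141, 0.08, -0.0]
ft_force: [-3.1, 0.2, 8.1]
width: 29.9
grasp_force: 30.0
```

Call:
move_arm --pt "0.5 0 -0.02 0 20" --pt "1 0 0 0 20" --pt "1 0 0 0 20" --pt "0.8 0 0 0 20" --pt "0.5 0 0 0 20" --pt "0 0 0 0 20"

```text
t: 13.1
ee_pos: [517.5, 26.7, 22.0]
orientation: [3.14, -0.08, -0.004]
ft_force: [-5.0, 0.4, 7.0]
width: 29.9
grasp_force: 30.0
```

Run:
```python
from go import *
delta(place(v,[-129,0,22])[0],v[2])
```

```text
t 13.1 ee [517.5  26.7  22. ] yaw -2.92 tilt [-0.0026 -0.     -1.    ] F [-5.04  0.45  6.97] w 29.9 gf 30.0 q [0.03 0.6  1.96 0.   0.59 1.65]
shift cm [ 0.96 -0.   -0.01] turn -0.04
```

Call:
move_arm --pt "0.2 0 -0.05 0 20" --pt "0.2 0 0 0 20" --pt "0 0 0 0 20"

```text
t: 13.48
ee_pos: [523.2, 26.5, 22.2]
orientation: [-3.141, 0.08, -0.001]
ft_force: [0.3, -0.2, -1.2]
width: 29.8
grasp_force: 30.0
```

Call:
move_arm --pt "0.2 0 0 0 20" --pt "0 0 0 0 20"

```text
t: 13.72
ee_pos: [524.9, 26.4, 22.2]
orientation: [-3.141, 0.08, -0.0]
ft_force: [0.4, -0.4, -0.8]
width: 29.7
grasp_force: 30.0
```

Call:
move_arm --pt "0.2 0 0 0 20" --pt "0 0 0 0 20"

```text
t: 13.98
ee_pos: [526.4, 26.3, 22.0]
orientation: [3.141, -0.08, -0.001]
ft_force: [-0.4, 0.3, -2.1]
width: 29.5
grasp_force: 30.0
```

Call:
move_arm --pt "0.2 0 0 0 20" --pt "0 0 0 0 20"

```text
t: 14.22
ee_pos: [527.6, 26.2, 22.0]
orientation: [3.14, -0.08, -0.004]
ft_force: [-4.0, 0.3, 1.1]
width: 29.8
grasp_force: 30.0
```

Call:
move_arm --pt "0.2 0 0 0 20" --pt "0 0 0 0 20"

```text
t: 14.48
ee_pos: [528.1, 26.2, 22.0]
orientation: [3.14, -0.08, -0.008]
ft_force: [-9.7, 0.9, 6.8]
width: 29.3
grasp_force: 30.0
```

Call:
move_arm --pt "0.2 0 0 0 20" --pt "0 0 0 0 20"

```text
t: 14.72
ee_pos: [528.3, 26.1, 21.9]
orientation: [3.14, -0.08, -0.013]
ft_force: [-15.9, 1.7, 11.1]
width: 29.8
grasp_force: 30.0
```

Call:
move_arm --pt "0.2 0 0 0 20" --pt "0 0 0 0 20"

```text
t: 14.98
ee_pos: [528.6, 26.1, 21.8]
orientation: [3.14, -0.08, -0.018]
ft_force: [-20.1, 1.5, 15.3]
width: 30.1
grasp_force: 30.0
```

Run:
```python
from go import *
delta(place(v,[-129,0,22])[0],v[2])
```

```text
t 14.975 ee [528.6  26.1  21.8] yaw -2.92 tilt [-1.140e-02  1.000e-04 -9.999e-01] F [-20.08   1.47  15.29] w 30.1 gf 30.0 q [0.03 0.61 1.93 0.   0.61 1.65]
shift cm [-0.15 -0.01 -0.02] turn -0.04
```

Call:
move_arm --pt "-0.6 0 -0.1 0 20" --pt "0 0 0 0 20" --pt "0 0 0 0 20"

```text
t: 15.35
ee_pos: [527.9, 26.2, 22.7]
orientation: [3.141, -0.08, -0.003]
ft_force: [-3.1, 0.5, -7.0]
width: 30.2
grasp_force: 30.0
```

Call:
move_arm --pt "0.3 0 0 0 20" --pt "0 0 0 0 20"

```text
t: 15.6
ee_pos: [529.1, 26.1, 22.6]
orientation: [3.14, -0.08, -0.009]
ft_force: [-9.6, 1.3, -1.1]
width: 29.7
grasp_force: 30.0
```

Call:
move_arm --pt "0.3 0 0 0 20" --pt "0 0 0 0 20"

```text
t: 15.85
ee_pos: [530.4, 25.9, 22.6]
orientation: [3.14, -0.08, -0.013]
ft_force: [-15.0, 0.9, 4.7]
width: 29.9
grasp_force: 30.0
```

Run:
```python
from go import *
delta(place(v,[-129,0,22])[0],v[2])
from workcell import optics
import cv2
s=optics.get_image("scene");s2=cv2.imread("pics/s2.png")
f=lambda im,x,y:cv2.resize(im[y:y+75,x:x+100],(400,300),interpolation=cv2.INTER_CUBIC)
cv2.imwrite("pics/k4.png",np.hstack([f(s2,215,155),f(s,215,155)]))
```

```text
t 15.85 ee [530.4  25.9  22.6] yaw -2.92 tilt [-8.6e-03 -1.0e-04 -1.0e+00] F [-15.01   0.91   4.73] w 29.9 gf 30.0 q [0.03 0.61 1.93 0.   0.61 1.65]
shift cm [-0.33 -0.02  0.07] turn -0.04
```

View pics/k4.png

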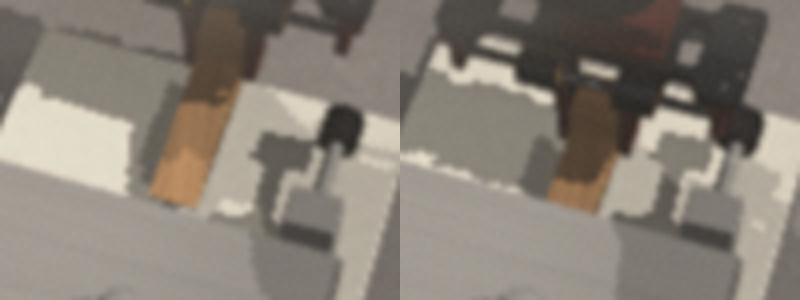

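The right panel shows the wedge under the platform's edge, with its visible part ending at about (575,205). The knob stays out at (738,130). It moves more freely with less down-press, so I'll continue.

Call:
move_arm --pt "0.2 0 -0.04 0 20" --pt "0 0 0 0 20"

```text
t: 16.15
ee_pos: [533.9, 25.8, 22.8]
orientation: [3.14, -0.08, -0.009]
ft_force: [-6.9, 0.4, -6.7]
width: 29.7
grasp_force: 30.0
```

Call:
move_arm --pt "0.2 0 -0.03 0 20" --pt "0 0 0 0 20"

```text
t: 16.4
ee_pos: [536.3, 25.7, 22.9]
orientation: [3.14, -0.08, -0.008]
ft_force: [-6.7, 1.1, -6.0]
width: 29.5
grasp_force: 30.0
```

Call:
move_arm --pt "0.2 0 -0.02 0 20" --pt "0 0 0 0 20"

```text
t: 16.65
ee_pos: [538.4, 25.5, 23.1]
orientation: [3.14, -0.08, -0.008]
ft_force: [-6.7, 1.0, -6.6]
width: 29.8
grasp_force: 30.0
```

Run:
```python
from go import *
delta(place(v,[-129,0,22])[0],v[2])
from workcell import get_obs;print(get_obs()["moment"])
```

```text
t 16.65 ee [538.4  25.5  23.1] yaw -2.92 tilt [-5.3e-03 -1.0e-04 -1.0e+00] F [-6.71  0.96 -6.59] w 29.8 gf 30.0 q [0.03 0.61 1.91 0.   0.62 1.65]
shift cm [-1.13 -0.02  0.12] turn -0.04
[ 0.14634444  1.67117053 -0.05106087]
```

Call:
move_arm --pt "0 0 0.05 0 20" --pt "0 0 0.03 0 20" --pt "0 0 0 0 20" --pt "0 0 0 0 20"

```text
t: 17.15
ee_pos: [538.3, 25.5, 22.5]
orientation: [3.14, -0.08, -0.008]
ft_force: [-7.9, 0.5, -3.0]
width: 30.2
grasp_force: 30.0
```

Run:
```python
from go import *
from fit import *
delta(place(v,[-129,0,22])[0],v[2])
import cv2
s=optics.get_image("scene");cv2.imwrite("pics/s3.png",s);a=cv2.imread("pics/scene0.png")
n=sum(np.float32(optics.get_image("scene")) for _ in range(4))/4
for h in(1,3,5): # predicted shift of the platform's front-left top corner / weight
    for P in([-50,110,62],[-50,-110,62],[50,0,102]):
        q=proj("scene",place(v,P)); r=h*(150-P[0])/200; k=h*(P[2]-22)/200
        print(h,P,q.round(1),(proj("scene",place(v,[P[0]+k,P[1],P[2]+r]))-q).round(2))
def win(im,x,y,w,h):return np.float64(cv2.cvtColor(np.float32(im),cv2.COLOR_BGR2GRAY)[y:y+h,x:x+w])
for nm,b in(("base back",(165,280,30,30)),("weight",(232,220,28,26)),("right edge FL",(284,215,22,60)),("plat left corner",(195,250,30,30)),("knob/guide",(284,180,20,30))):
    A,B=win(a,*b),win(n,*b);print(nm,cv2.phaseCorrelate(A,B,cv2.createHanningWindow(A.shape[::-1],cv2.CV_64F)))
f=lambda im,x,y:cv2.resize(np.uint8(im[y:y+75,x:x+100]),(400,300),interpolation=cv2.INTER_CUBIC)
cv2.imwrite("pics/k5.png",np.hstack([f(a,220,190),f(n,220,190)]))
```

```text
t 17.15 ee [538.3  25.5  22.5] yaw -2.92 tilt [-5.1e-03 -1.0e-04 -1.0e+00] F [-7.85  0.52 -3.01] w 30.2 gf 30.0 q [0.03 0.61 1.91 0.   0.62 1.65]
shift cm [-1.13 -0.02  0.06] turn -0.04
1 [-50, 110, 62] [[300.5 218. ]] [[ 0.02 -0.13]]
1 [-50, -110, 62] [[210.5 192.1]] [[-0.08 -0.15]]
1 [50, 0, 102] [[239.1 234.6]] [[-0.07  0.06]]
3 [-50, 110, 62] [[300.5 218. ]] [[ 0.06 -0.4 ]]
3 [-50, -110, 62] [[210.5 192.1]] [[-0.23 -0.46]]
3 [50, 0, 102] [[239.1 234.6]] [[-0.23  0.19]]
5 [-50, 110, 62] [[300.5 218. ]] [[ 0.09 -0.66]]
5 [-50, -110, 62] [[210.5 192.1]] [[-0.39 -0.77]]
5 [50, 0, 102] [[239.1 234.6]] [[-0.38  0.31]]
base back ((0.1661303088581345, 0.2264190977532703), 0.956355338861368)
weight ((0.09045594952282343, 0.5859170723400275), 0.9988883158739814)
right edge FL ((-0.044093323931727824, -0.1957438205794766), 0.8564157045632362)
plat left corner ((0.027836516317574223, 0.03329508340706866), 0.9996965131527381)
knob/guide ((0.9932860798908276, 4.552223506364838), 0.34664158750250745)
```

View pics/k5.png

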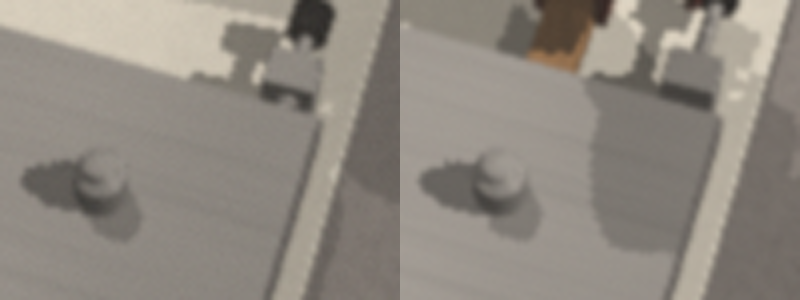

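Call:
move_arm --pt "-0.1 0 0.03 0 20" --pt "-0.1 0 0 0 20" --pt "0 0 0 0 20" --pt "0 0 0 0 20"

```text
t: 17.9
ee_pos: [538.3, 25.6, 22.8]
orientation: [3.14, -0.08, -0.002]
ft_force: [-4.1, -0.7, -7.0]
width: 30.1
grasp_force: 30.0
```

Run:
```python
from go import *
delta(place(v,[-129,0,22])[0],v[2])
from workcell import get_obs;print(get_obs()["moment"])
```

```text
t 17.9 ee [538.3  25.6  22.8] yaw -2.93 tilt [-1.e-03 -1.e-04 -1.e+00] F [-4.1  -0.72 -7.01] w 30.1 gf 30.0 q [ 0.03  0.61  1.92 -0.    0.61  1.65]
shift cm [-1.12 -0.01  0.09] turn -0.05
[-0.11204839  1.24313371 -0.09521197]
```

Call:
move_arm --pt "0 0 0.05 0 20" --pt "0 0 0.05 0 20" --pt "0 0 0 0 20" --pt "0 0 0 0 20"

```text
t: 18.4
ee_pos: [538.3, 25.6, 22.1]
orientation: [3.14, -0.08, -0.001]
ft_force: [-6.2, -0.6, -4.5]
width: 29.8
grasp_force: 30.0
```

Run:
```python
from go import *
delta(place(v,[-129,0,22])[0],v[2])
```

```text
t 18.4 ee [538.3  25.6  22.1] yaw -2.92 tilt [-8.e-04 -1.e-04 -1.e+00] F [-6.16 -0.62 -4.5 ] w 29.8 gf 30.0 q [ 0.03  0.61  1.92 -0.    0.61  1.65]
shift cm [-1.12 -0.01  0.01] turn -0.04
```

Call:
move_arm --pt "0 0 0.04 0 20" --pt "0 0 0 0 20" --pt "0 0 0 0 20"

```text
t: 18.77
ee_pos: [538.3, 25.6, 22.0]
orientation: [3.14, -0.08, -0.001]
ft_force: [-7.8, -1.1, -0.5]
width: 29.8
grasp_force: 30.0
```

Run:
```python
from go import *
delta(place(v,[-129,0,22])[0],v[2])
import cv2
from workcell import optics
n=sum(np.float32(optics.get_image("scene")) for _ in range(8))/8
a=cv2.imread("pics/scene0.png")
f=lambda im:cv2.resize(np.uint8(im[165:225,200:310]),(800,436),interpolation=cv2.INTER_CUBIC)[100:400]
cv2.imwrite("pics/k6.png",np.vstack([f(a),f(n)]))
```

```text
t 18.775 ee [538.3  25.6  22. ] yaw -2.92 tilt [-6.e-04 -1.e-04 -1.e+00] F [-7.76 -1.08 -0.46] w 29.8 gf 30.0 q [ 0.03  0.61  1.92 -0.    0.61  1.65]
shift cm [-1.12 -0.01 -0.  ] turn -0.04
```

View pics/k6.png

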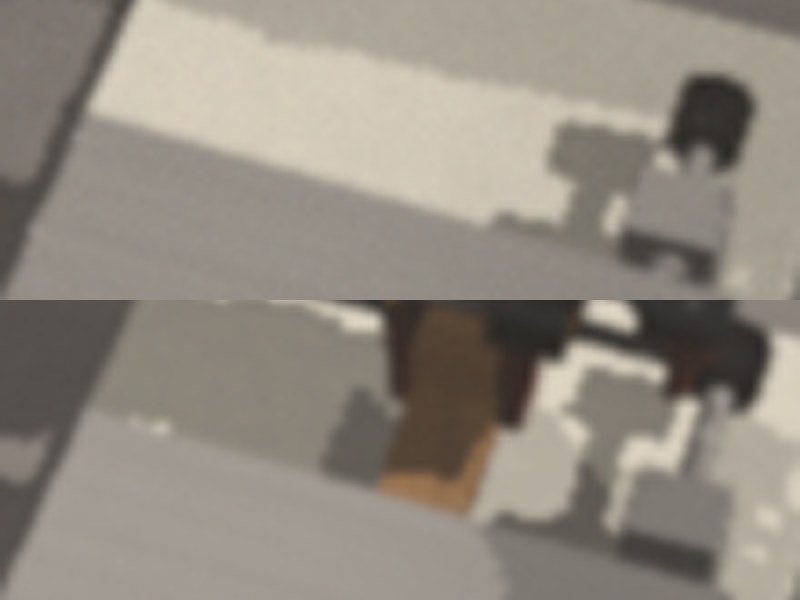

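Run:
```python
from fit import *
import cv2
from scipy.optimize import curve_fit
from scipy.special import erf
v=np.load("v.npy")
n=sum(np.float32(optics.get_image("scene")) for _ in range(8))/8
ims={"start":cv2.imread("pics/scene0.png"),"pre":cv2.imread("pics/s2.png"),"now":n}
L,Rr=proj("scene",place(v,[[-50,-110,62],[-50,110,62]]))
def edge(im,c,r0,h=7):
    g=np.float32(im)[...,2];rows=np.arange(int(r0)-h,int(r0)+h+1);y=g[rows,c]
    f=lambda r,a,b,m:a+b*erf((r-m)/.8)
    try:
        p,cv=curve_fit(f,rows,y,[y.mean(),(y[-1]-y[0])/2,r0]);return p[2] if cv[2,2]**.5<.15 and abs(p[1])>4 else np.nan
    except Exception:return np.nan
cols=np.arange(214,292)
E={k:np.array([edge(i,c,L[1]+(c-L[0])/(Rr[0]-L[0])*(Rr[1]-L[1])) for c in cols]) for k,i in ims.items()}
for k in("pre","now"):
    d=E[k]-E["start"];m=np.isfinite(d)
    print(k,m.sum(),np.nanmedian(d),np.nanpercentile(d,[25,75]))
    print([(int(c),round(float(x),2)) for c,x in zip(cols[m],d[m])])
```

```text
pre 33 0.08855478181655485 [0.06958212 0.12522833]
[(216, 0.08), (217, 0.09), (218, 0.13), (219, 0.09), (220, 0.07), (221, 0.06), (222, 0.09), (223, 0.1), (224, 0.13), (225, 0.15), (226, 0.17), (227, 0.06), (228, 0.13), (229, 0.1), (230, 0.09), (231, 0.09), (232, 0.17), (233, 0.07), (234, 0.06), (235, 0.1), (236, 0.1), (237, 0.11), (238, 0.14), (239, 0.03), (240, 0.08), (241, 0.07), (242, 0.05), (243, 0.13), (244, 0.05), (245, 0.07), (248, -0.2), (249, -0.48), (264, 0.28)]
now 42 -0.48238240974649216 [-2.2635713  -0.38258312]
[(216, -0.44), (217, -0.79), (219, -1.48), (223, -2.17), (224, -0.31), (225, -0.37), (226, -0.29), (227, -0.43), (228, -0.4), (229, -0.45), (230, -0.59), (231, -0.37), (232, -0.36), (233, -0.35), (234, -0.44), (235, -0.38), (236, -0.5), (237, -0.66), (238, -0.35), (239, -0.47), (240, -0.37), (241, -0.4), (242, -0.4), (243, -0.32), (247, -0.41), (248, -0.56), (249, -0.5), (250, -0.6), (251, -1.01), (252, -2.29), (253, -3.06), (254, -3.48), (255, -3.86), (256, -4.09), (257, -4.4), (258, -4.81), (259, -4.83), (260, -4.4), (261, -4.53), (262, -4.95), (280, -0.24), (281, -0.41)]<stdin>:13: OptimizeWarning: Covariance of the parameters could not be estimated
```

The last picture shows the wedge under the edge at about (430,490), with the knob still out. The measured edge shift of about -0.45 px corresponds to roughly a 3 mm lift, which agrees with the insertion depth. Handing in.

```bash
python3 -c "
from workcell import close_job
print(close_job())"
```

```text
the job is handed in; nothing more can be done
None
```

The job is handed in: the lock knob is pulled out to its end stop, and the gripped wedge lies flat on the base with the platform's front edge resting on it, raised about 3 mm by image and insertion-depth estimates.

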